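# Draw the looped insert out of a dry-block heater with the extraction hook

## Task

One of the three aluminium inserts sunk in the bores of the dry-block heater has a wire loop on top. Take the extraction hook from its stand, hook that loop, draw the insert straight up out of its bore and set it down gently, standing upright, inside the shallow steel tray. Then unhook it and hang the hook back upright in its stand; never touch the looped insert with the gripper.

Things in the scene. Friction and masses are not known exactly. Their poses are not given: they have to be found in the camera images.
- insert: Looped insert: aluminium cylinder, diameter 60, height 30 mm, about 160 g, with a rigid arch of 4 mm wire on top. Origin: centre of its underside, z up. The arch stands in its y-z plane: legs at y = +-22 up to z 50, then sloping in (y +-13, z 63) to the peak, y 0, z 70 (wire centre); open below, down to z 30. Hook it along its x axis, from either side. x starts within 30 degrees of world x.
- hook: Grey-handled hook, 110 g, upright. Origin: on its axis at the underside of the guard, a disc 76 wide, 5 mm thick, whose tab points +x like the hook. Handle 40 (x) by 24 mm (y, grip here), z 5 to 63. Below, a 6 mm bar in the x-z plane: centre line down x -6 to z -70, then (0,-77), (6,-75), point (10,-66). A 4 mm wire rests in it at x 0, z -72. +x starts within 45 degrees of world x.
- stand: Hook stand, fixed, left or right of the heater: steel plate 100 x 100 x 6 mm, its top 100 mm above the bench, on four thin corner posts, open sides. The hook end hangs through a 51 mm hole in its centre, the guard resting on the plate. Origin: at bench level under the hole's centre, z up; the hook hung home has its origin 100 mm above it.
- tray: Shallow square steel tray, fixed, on the other side of the heater: 150 x 150 mm outside, 12 mm high, walls and floor 4 to 5 mm thick. Origin: centre of its underside, at bench level; x and y along its sides, z up. An insert standing in it has its origin about 5 mm above the tray's.
- block: Dry-block heater, fixed: aluminium block 92 (x) by 252 (y) by 110 mm high, with an 85 mm high white control box on its +x side. Origin: centre of the block's underside, bench level. Three upright bores, 71 mm wide, at y -82, 0 and 82; floor at z 10, so the loop's top is 28 mm below the mouth. One holds the looped insert, roughly centred; the others hold one with a ball knob and a flat one.
Things that resemble listed ones, but are neither listed nor needed, are in the scene too. Leave any turquoise look-alike of the insert alone. What is shaped like the hook but blue is not meant.

How it is judged (in metres and radians):
On the way, in this order (a step that is already met when the one before it is completed fails the run):
1. the looped insert hangs from the hook, clear above the mouth of its bore (height (world z) of insert above 0.111 m and contact force between hook and insert above 0.4 N), for 0.1 s.
2. the looped insert stands upright and still inside the tray (x of insert in the frame of tray between -0.046 and 0.046 m and y of insert in the frame of tray between -0.046 and 0.046 m and z of insert in the frame of tray below 0.009 m and angle between insert's own z axis and vertical below 0.12 rad and linear speed of insert below 0.03 m/s), for 0.2 s.
At the end, for the whole second after the job is handed in: The looped insert stands upright (7 degrees) and still on the tray floor, anywhere between its walls (centre within 46 mm along each side), free of the hook; the hook hangs still and upright (8 degrees) in its stand, guard on the plate, within 18 mm of the hole's centre (all of step 2 and contact force between hook and insert below 0.05 N and horizontal distance between hook and stand below 0.018 m and z of hook in the frame of stand between 0.094 and 0.108 m and angle between hook's own z axis and vertical below 0.15 rad and linear speed of hook below 0.03 m/s); the robot touches nothing.
It fails at once if the gripper's fingers or the arm touch the looped insert (contact force between any of the fingers, the arm and insert above 1 N).
It fails at once if the insert is dropped or banged into the tray (more than 40 N) (contact force between insert and tray above 40 N).
It also fails if it takes over 61 s, if anything falls off the work surface, if the arm or the gripper's body presses on something with over 40 N, if the wrist force passes 120 N, or if a joint passes its speed limit or range.

## Robot

A 6-joint arm with a two-finger parallel gripper is mounted at the origin on the work surface. World frame = base frame: x ahead of the robot, y to its left, z up, the work surface at z = 0. Lengths are in mm, angles in rad, forces in N, time in s.
With the tool pointing down it reaches from about 400 to 925 mm from the base axis. Payload 12.5 kg.
Tool frame: the origin (TCP) lies at the very end of the fingers, on their centre line; the grasp point (between the pads) lies 19 mm behind it (env.grip_point_offset is the distance from the TCP to the grasp point, in mm); z points along the fingers, y is the direction in which the jaws open and shut (so a half turn about z gives the same grasp; the last joint's range is limited). The gripper opens to 95 mm and grips with 3 to 60 N. Pads are 20 mm wide; open, the fingers measure 119 mm over their backs; the gripper's body (75 mm by 180 mm) begins 59 mm behind the grasp point.
Start: joints at [1.013, 0.491, 1.559, -0, 1.092, -0.106], TCP at [272.853, 562.315, 214.661] pointing down, gripper open.
Joint ranges: [-3.1, 3.1], [-0.84, 2.19], [0.05, 2.79], [-1.13, 4.28], [0.06, 2.93], [-2.69, 2.69]. Speed limits (rad/s): [2.22, 2.22, 2.79, 3.14, 3.14, 3.14].

## Interface

Orientations are given as [roll, pitch, yaw] about the fixed x, y, z axes, in that order (R = Rz(yaw) Ry(pitch) Rx(roll)).
In Python, from cell import env gives the robot as it stands.
- The arm moves only by the tool drive_tool, never from a script. Its argument "commands" is a list of rows, each an object of numbers: "dx", "dy", "dz": the shift along the world's x, y, z in mm; "yaw": the turn about the world's z in degrees. In form: [{"dx": .., "dy": .., "dz": .., "yaw": ..}, ...]. A call has 1 to 5 rows; each row shifts and turns the commanded pose from where the row before left it; what a row does not reach is not made up. A row lasts 1/12 s, in which the tool goes at most 41.7 mm and 7.16 degrees, less where a joint would pass 70% of its speed; a pose out of reach is approached as far as the arm can. A call with a gripper value outside its range is refused whole. "grip" is the opening, from 0 (shut) to 1 (fully open), set as the call begins (left out, the last holds). The fingers move at their own pace and stop on an object; the grip force is fixed at half the most. Time passes only in rows, so rows that do not move let the fingers close. It gives the time, the measured TCP pose, the force and the opening at its end, in the units of the state.
- env.state(): the state, without advancing time (a new reading comes with each control period).
- env.read_camera(name): name is "scene" or "top" or "wrist"; returns the picture (384x512x3 uint8, red, green, blue); there is no depth.
- env.calibration(name): a dict with "intrinsics" (3x3 intrinsics, pixels), "dist_coeffs" ([k1, k2, p1, p2, k3] as OpenCV has them; the pictures are not rectified), "rvec" (rotation vector, rad) and "tvec" (3), from world to camera coordinates, as OpenCV has them. Camera axes: x right, y down, z forward; pixel columns grow to the right and rows downward; lengths in mm; the calibration is good to about 2 mm. A picture is of the moment at which its call begins: read the wrist's pose just before it. calibration takes no time and is no camera call; for the wrist camera it gives the pose at the moment of the call.
- env.job_done(): hands the job in, once; it reports no verdict.
Trained networks look in the newest picture that a camera, given by its name, has taken for a name from the list of things; names that differ only in an ending like _2 or _b are one class to them, and where a whole thing is asked for, a point or a joint stands for the part that bears it (a point fixed in the world has none). Each returns a list of dicts, best first, with "conf" (0 to 1); they miss things now and then, are a little off and sometimes report something else, mostly with a low value. They report only what shows in the picture. A call takes as long as a camera call. They do not tell look-alikes from the thing itself.
- env.trace(query, camera): "pixels" (384x512 bool, what is visible of it) and "pixel" ([column, row] in pixels, amid what is visible of it).
- env.place_of(query, camera): "pixel" ([column, row] in pixels: a listed point, or the origin of a listed thing).
The state is a dict: "t": time; "joints": joint angles; "qvel": joint speeds; "tau": joint torques, N m; "eef_pos": TCP position; "tcp_rot": TCP orientation; "ft_force": force on the tool from outside, world axes, zero at the start; "moment": the same for the moment, N m; "opening": opening from 0.0 (shut) to 1.0 (fully open).
Only numpy, scipy, OpenCV 4.12 (cv2) and the standard library are available. Lean on these libraries where they do the work, as an engineer would, in place of code of your own. Each camera call takes 0.05 s, during which the arm holds its last target.

## Working session

There is one attempt and no reset: what is moved stays moved. The work goes in short steps, Python scripts to look and compute and a tool call to move; the robot and the scene stay as the last step left them, time stands still between calls to the robot, and variables do not carry over. Pictures are saved under pics/ and viewed, and the job is handed in when it is done.

Besides the shell and the picture viewer there is one more tool, called after "Emit:" as name(argument=value, ...) on one line, values as JSON. drive_tool: Moves the arm, as the interface text tells. Its arguments: {"type":"object","properties":{"commands":{"type":"array"},"grip":{"type":"number"}},"required":["commands"]}

```bash
ls; mkdir -p pics
cat > h.py <<'E'
import numpy as np,cv2
from cell import env
def shot(n,f):
    im=env.read_camera(n); cv2.imwrite('pics/'+f,im[:,:,::-1]); return im
def cal(n):
    c=env.calibration(n); return [np.array(c[k],float) for k in('intrinsics','dist_coeffs','rvec','tvec')]
def ray(c,px):
    K,d,r,t=c; u=cv2.undistortPoints(np.array([[px]],float),K,d)[0,0]
    R=cv2.Rodrigues(r)[0]; o=-R.T@t.ravel(); v=R.T@np.array([u[0],u[1],1]); return o,v/np.linalg.norm(v)
def atz(c,px,z):
    o,v=ray(c,px); return o+v*(z-o[2])/v[2]
def tri(rs):
    A=np.zeros((3,3));b=np.zeros(3)
    for o,v in rs:
        P=np.eye(3)-np.outer(v,v);A+=P;b+=P@o
    x=np.linalg.solve(A,b); return x,[np.linalg.norm((np.eye(3)-np.outer(v,v))@(x-o)) for o,v in rs]
def proj(c,p):
    K,d,r,t=c; return cv2.projectPoints(np.array(p,float).reshape(-1,1,3),r,t,K,d)[0].reshape(-1,2)
E
python3 - <<'E'
from h import *
np.set_printoptions(precision=1,suppress=True)
print(env.state())
for n in('scene','top','wrist'):
    shot(n,n+'0.png'); c=cal(n); print(n,c[0][0,0],ray(c,(256,192)))
    for q in('insert','hook','stand','tray','block'):
        for f in('place_of','trace'):
            try: print(n,q,f,[(np.round(d['pixel']),round(d['conf'],2)) for d in getattr(env,f)(q,n)][:4])
            except Exception as e: print(q,e)
E
```

```text
pics
{'t': 0.0, 'joints': array([ 1. ,  0.5,  1.6,  0. ,  1.1, -0.1]), 'qvel': array([ 0., -0.,  0., -0.,  0., -0.]), 'tau': array([ -0. , -61.3, -25.8,   0.1,   0. ,  -0. ]), 'eef_pos': array([272.7, 562.1, 214.1]), 'tcp_rot': array([-3.1, -0. ,  2.7]), 'ft_force': array([-0.6, -0.1, -0.8]), 'moment': array([-0., -0.,  0.]), 'opening': 0.996419565977889}
scene 473.55282363341615 (array([1218.7, -217.7,  716.1]), array([-0.8,  0.2, -0.6]))
scene insert place_of [(array([375., 264.]), 0.75), (array([256., 217.]), 0.52)]
scene insert trace [(array([254., 202.]), 0.74), (array([378., 260.]), 0.6), (array([392., 173.]), 0.53)]
scene hook place_of [(array([390., 177.]), 0.74), (array([356., 144.]), 0.66), (array([381., 208.]), 0.44)]
scene hook trace [(array([394., 170.]), 0.79), (array([358., 146.]), 0.78)]
scene stand place_of [(array([382., 212.]), 0.89)]
scene stand trace [(array([382., 200.]), 0.71), (array([393., 174.]), 0.63)]
scene tray place_of [(array([109., 273.]), 0.82)]
scene tray trace [(array([107., 273.]), 0.72)]
scene block place_of [(array([278., 262.]), 0.72), (array([3
[... 372 characters left out ...]
ace_of [(array([ 98., 275.]), 0.83), (array([ 93., 199.]), 0.75)]
top hook trace [(array([ 97., 274.]), 0.9), (array([ 89., 200.]), 0.67)]
top stand place_of [(array([110., 207.]), 0.56)]
top stand trace [(array([111., 208.]), 0.61)]
top tray place_of [(array([387., 184.]), 0.85)]
top tray trace [(array([240., 146.]), 0.46)]
top block place_of []
top block trace [(array([241., 145.]), 0.72)]
wrist 281.17836801355753 (array([209.5, 591.6, 385. ]), array([ 0.2, -0.1, -1. ]))
wrist insert place_of []
wrist insert trace []
wrist hook place_of []
wrist hook trace []
wrist stand place_of []
wrist stand trace []
wrist tray place_of []
wrist tray trace []
wrist block place_of []
wrist block trace []
```

View pics/scene0.png

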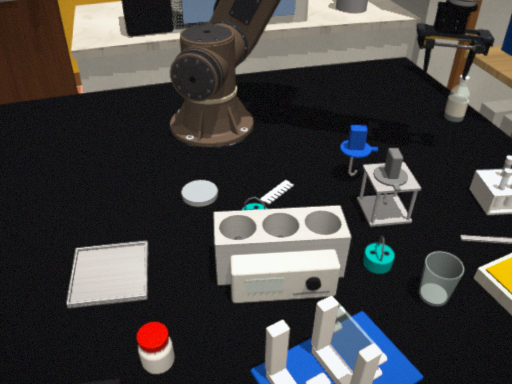

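View pics/top0.png

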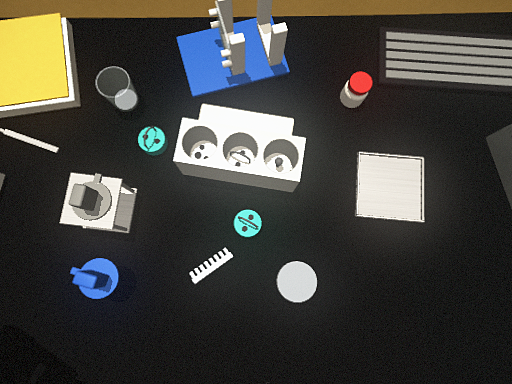

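Run:
```python
from h import *
np.set_printoptions(precision=1,suppress=True)
s=cal('scene');t=cal('top')
print(env.state()['t'])
for n,a,b in(('hook',(390,177),(93,199)),('blue',(356,144),(98,275)),('ins?',(256,217),(239,163)),('ins?',(256,217),(248,227)),('standbase',(382,212),(110,207)),('tray',(109,273),(387,184))):
    print(n,tri([ray(s,a),ray(t,b)]))
im=cv2.imread('pics/top0.png'); cv2.imwrite('pics/tz1.png',cv2.resize(im[90:250,190:400],None,fx=3.6,fy=3.6,interpolation=3))
cv2.imwrite('pics/tz2.png',cv2.resize(im[150:260,50:200],None,fx=5,fy=5,interpolation=3))
im=cv2.imread('pics/scene0.png'); cv2.imwrite('pics/sz1.png',cv2.resize(im[120:300,220:430],None,fx=3.3,fy=3.3,interpolation=3))
```

```text
1.65
hook (array([498.1, 302.5,  99.2]), [np.float64(0.14477772709130315), np.float64(0.14477772709131254)])
blue (array([353.7, 287.1,  98.4]), [np.float64(1.3701943735456572), np.float64(1.3701943735456055)])
ins? (array([557.3,  -2.4, 106.6]), [np.float64(20.056505821720094), np.float64(20.05650582172009)])
ins? (array([445. ,   5.6,   6.9]), [np.float64(4.053247411742051), np.float64(4.053247411742052)])
standbase (array([497.4, 305.9,  -3.4]), [np.float64(2.596764567935485), np.float64(2.5967645679354585)])
tray (array([ 532.7, -318.5,    7.8]), [np.float64(2.251308312387759), np.float64(2.251308312387771)])
```

View pics/tz1.png

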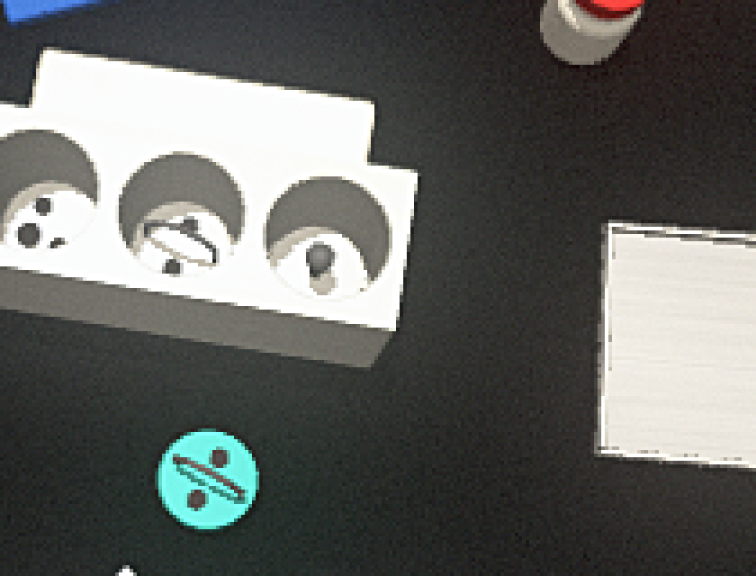

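View pics/tz2.png

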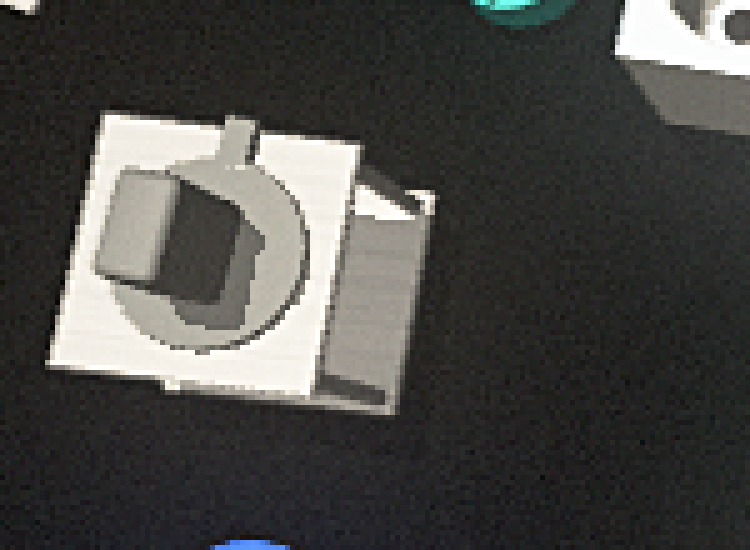

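View pics/sz1.png

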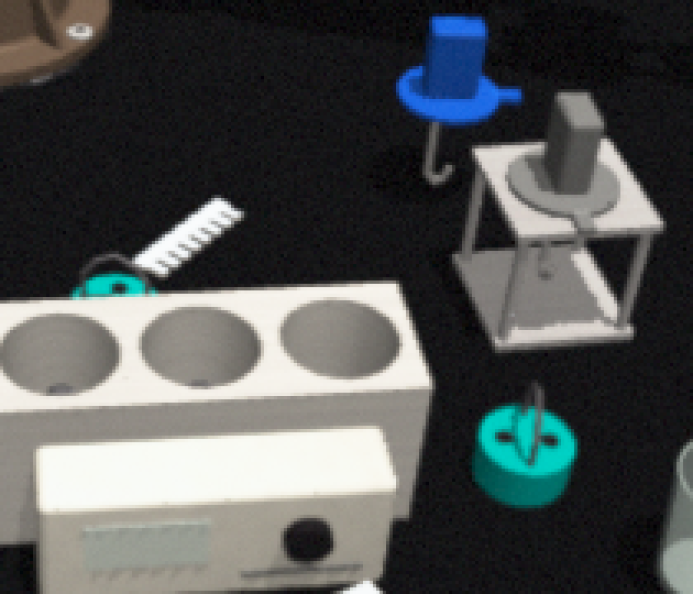

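Run:
```python
from h import *
np.set_printoptions(precision=1,suppress=True)
t=cal('top');s=cal('scene')
T=lambda u,v:(190+u/3.6-.4,90+v/3.6-.4)
U=lambda u,v:(50+u/5-.4,150+v/5-.4)
print('bores',[atz(t,T(*p),110) for p in((37,193),(181,217),(328,240))])
print('block corners',[atz(t,T(*p),110) for p in((418,170),(395,330))])
print('tray corners',[atz(t,p,12) for p in((359.5,152.5),(424.5,156.5),(423.5,221.5),(356,216))])
print('plate',[atz(t,U(*p),100) for p in((103,112),(360,147),(315,395),(48,368))])
print('guard c',atz(t,U(207,252),105),'tab',atz(t,U(242,117),105))
print('handle top',[atz(t,U(*p),163) for p in((122,170),(178,178),(150,282),(96,272))])
print('loop',[atz(t,T(*p),75) for p in((147,229),(213,257),(180,237))], [atz(t,T(*p),40) for p in((190,225),(173,268))])
```

```text
bores [array([603.7,  94. , 110. ]), array([588.1,  14.8, 110. ]), array([573.1, -66. , 110. ])]
block corners [array([ 612.5, -118.1,  110. ]), array([ 521.3, -100.4,  110. ])]
tray corners [array([ 607.4, -258.3,   12. ]), array([ 594.2, -406.7,   12. ]), array([ 445.3, -386.8,   12. ]), array([ 461.4, -238.2,   12. ])]
plate [array([553. , 348.7, 100. ]), array([536.6, 248.8, 100. ]), array([439.3, 262. , 100. ]), array([452.6, 362.8, 100. ])]
guard c [495.2 303.5 105. ] tab [548.5 292.9 105. ]
handle top [array([514.7, 309.2, 163. ]), array([511.4, 289.6, 163. ]), array([474.3, 297.1, 163. ]), array([478.3, 315.8, 163. ])]
loop [array([592.7,  35. ,  75. ]), array([575. ,  -2.9,  75. ]), array([587.4,  15.9,  75. ])] [array([605.7,  10. ,  40. ]), array([578.8,  21. ,  40. ])]
```

Emit:
drive_tool(commands=[{"dx":25,"dy":-30,"dz":10},{"dx":25,"dy":-30,"dz":10},{"dx":25,"dy":-30,"dz":10},{"dx":25,"dy":-30,"dz":10},{"dx":25,"dy":-30,"dz":10}], grip=1)

```text
invalid input
```

Emit:
drive_tool(commands=[{"dx":25,"dy":-30,"dz":10,"yaw":0},{"dx":25,"dy":-30,"dz":10,"yaw":0},{"dx":25,"dy":-30,"dz":10,"yaw":0},{"dx":25,"dy":-30,"dz":10,"yaw":0},{"dx":25,"dy":-30,"dz":10,"yaw":0}], grip=1.0)

```text
t: 2.07
eef_pos: [398.6, 410.8, 265.2]
tcp_rot: [3.141, 0.0, 2.69]
ft_force: [1.3, 0.9, -0.1]
opening: 1.001
```

Emit:
drive_tool(commands=[{"dx":20,"dy":-35,"dz":4,"yaw":0},{"dx":20,"dy":-35,"dz":4,"yaw":0},{"dx":20,"dy":-35,"dz":4,"yaw":0},{"dx":20,"dy":-35,"dz":4,"yaw":0},{"dx":20,"dy":-35,"dz":4,"yaw":0}], grip=1.0)

```text
t: 2.48
eef_pos: [498.5, 235.5, 285.1]
tcp_rot: [3.141, 0.0, 2.69]
ft_force: [1.3, 0.4, -0.2]
opening: 1.0
```

Emit:
drive_tool(commands=[{"dx":20,"dy":-35,"dz":4,"yaw":0},{"dx":20,"dy":-35,"dz":4,"yaw":0},{"dx":20,"dy":-35,"dz":4,"yaw":0},{"dx":20,"dy":-35,"dz":4,"yaw":0},{"dx":20,"dy":-35,"dz":4,"yaw":0}], grip=1.0)

```text
t: 2.9
eef_pos: [598.5, 60.3, 305.1]
tcp_rot: [3.141, 0.0, 2.69]
ft_force: [0.9, 0.8, 1.3]
opening: 1.002
```

Emit:
drive_tool(commands=[{"dx":20,"dy":-35,"dz":0,"yaw":0},{"dx":20,"dy":-35,"dz":0,"yaw":0},{"dx":0,"dy":0,"dz":0,"yaw":0},{"dx":0,"dy":0,"dz":0,"yaw":0}], grip=1.0)

```text
t: 3.23
eef_pos: [638.3, -9.5, 303.9]
tcp_rot: [-3.141, -0.001, 2.687]
ft_force: [-0.8, -0.1, -0.1]
opening: 1.0
```

Run:
```python
from h import *
np.set_printoptions(precision=1,suppress=True)
c=cal('wrist');im=shot('wrist','w1.png'); np.save('w1.npy',np.array(c,dtype=object),allow_pickle=True)
print(env.state()['eef_pos'],ray(c,(256,192)))
b=proj(c,[[588,15,75]])[0];print(b)
x,y=int(b[0]),int(b[1]);x0=max(0,x-70);y0=max(0,y-60)
print(x0,y0);cv2.imwrite('pics/w1z.png',cv2.resize(im[y0:y0+120,x0:x0+140,::-1],None,fx=5,fy=5,interpolation=3))
```

```text
[637.7  -8.1 304.2] (array([575.1,  19.9, 474.2]), array([ 0.2, -0.1, -1. ]))
[258.4 130.6]
188 70
```

View pics/w1.png

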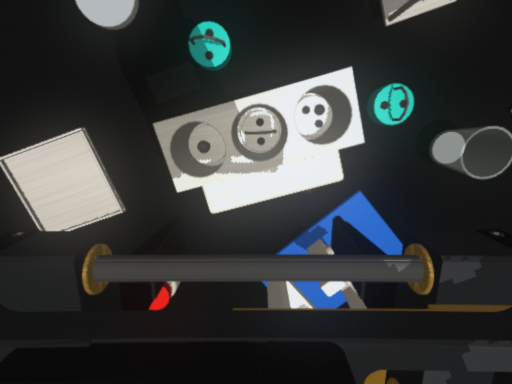

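View pics/w1z.png

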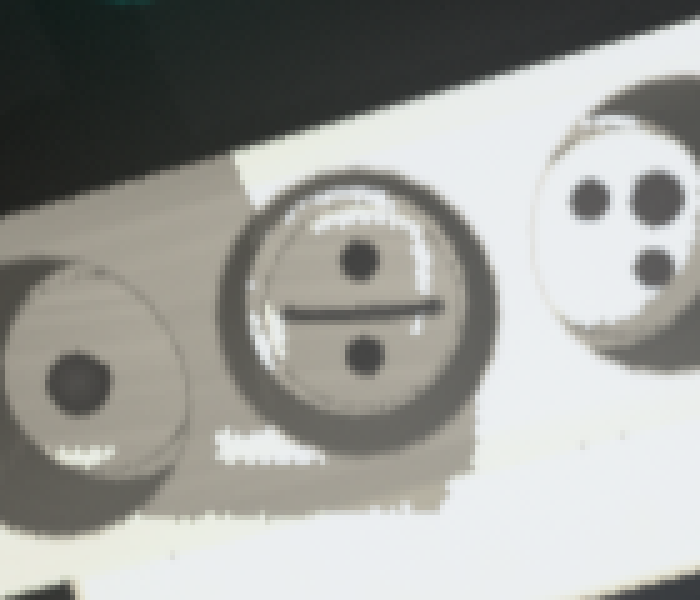

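Run:
```python
from h import *
np.set_printoptions(precision=1,suppress=True)
c=list(np.load('w1.npy',allow_pickle=True))
c=[np.array(a,float) for a in c]
W=lambda u,v:(188+u/5-.4,70+v/5-.4)
a,b=[atz(c,W(*p),58) for p in((286,316),(441,305))];print(a,b,(a+b)/2,np.degrees(np.arctan2(*(b-a)[1::-1])),np.linalg.norm(b-a))
h,g=[atz(c,W(*p),40) for p in((360,260),(364,356))];print(h,g,(h+g)/2,np.degrees(np.arctan2(*(g-h)[1::-1])))
print('peak',atz(c,W(363,310),80),'bore',atz(c,W(358,311),110))
print('insert rim',atz(c,W(355,303),40))
print('tray',[atz(c,p,12) for p in((84,129),(1,157),(125,211))])
```

```text
[582.7  -4.2  58. ] [599.7  37.4  58. ] [591.2  16.6  58. ] 67.87550752084017 44.91586512614075
[578.2  22.   40. ] [604.1  10.7  40. ] [591.2  16.3  40. ] -23.50657733815135
peak [590.2  16.7  80. ] bore [588.7  15.7 110. ]
insert rim [588.8  15.1  40. ]
tray [array([ 466.8, -233.9,   12. ]), array([ 446.4, -377.9,   12. ]), array([ 610.9, -250.9,   12. ])]
```

Emit:
drive_tool(commands=[{"dx":-8,"dy":33,"dz":0,"yaw":1.5},{"dx":-8,"dy":33,"dz":0,"yaw":1.5},{"dx":-8,"dy":33,"dz":0,"yaw":1.5},{"dx":-8,"dy":33,"dz":0,"yaw":1.5},{"dx":-8,"dy":33,"dz":0,"yaw":1.5}], grip=1.0)

```text
t: 3.7
eef_pos: [596.2, 160.2, 305.2]
tcp_rot: [3.141, 0.0, 2.824]
ft_force: [0.6, 0.0, 0.3]
opening: 1.0
```

Emit:
drive_tool(commands=[{"dx":-8,"dy":33,"dz":0,"yaw":1.5},{"dx":-8,"dy":33,"dz":0,"yaw":1.5},{"dx":-8,"dy":33,"dz":0,"yaw":1.5},{"dx":-8,"dy":33,"dz":0,"yaw":1.5},{"dx":-8,"dy":5,"dz":0,"yaw":1.5}], grip=1.0)

```text
t: 4.12
eef_pos: [555.5, 299.7, 304.8]
tcp_rot: [3.14, -0.0, 2.958]
ft_force: [0.0, 0.3, 0.2]
opening: 1.0
```

Emit:
drive_tool(commands=[{"dx":0,"dy":0,"dz":0,"yaw":0},{"dx":0,"dy":0,"dz":0,"yaw":0}], grip=1.0)

```text
t: 4.28
eef_pos: [556.8, 295.1, 305.0]
tcp_rot: [3.141, 0.0, 2.953]
ft_force: [0.6, 0.1, -0.8]
opening: 0.998
```

Run:
```python
from h import *
np.set_printoptions(precision=1,suppress=True)
c=cal('wrist');im=shot('wrist','w2.png'); np.save('w2.npy',np.array(c,dtype=object),allow_pickle=True)
print(env.state()['eef_pos'],env.state()['tcp_rot'],ray(c,(256,192)))
for q in('hook','stand'):print(q,[(d['pixel'],d['conf']) for d in env.place_of(q,'wrist')])
b=proj(c,[[496,303,120]])[0];print(b)
x,y=int(b[0]),int(b[1]);x0=max(0,x-70);y0=max(0,y-60)
print(x0,y0);cv2.imwrite('pics/w2z.png',cv2.resize(im[y0:y0+120,x0:x0+140,::-1],None,fx=5,fy=5,interpolation=3))
```

```text
[557.5 294.2 305. ] [3.1 0.  3. ] (array([487.6, 306.8, 475.3]), array([ 0.2, -0.1, -1. ]))
hook [([257.2, 124.8], 0.89), ([226.4, 0.8], 0.84)]
stand []
[255.7 127.4]
185 67
```

View pics/w2z.png

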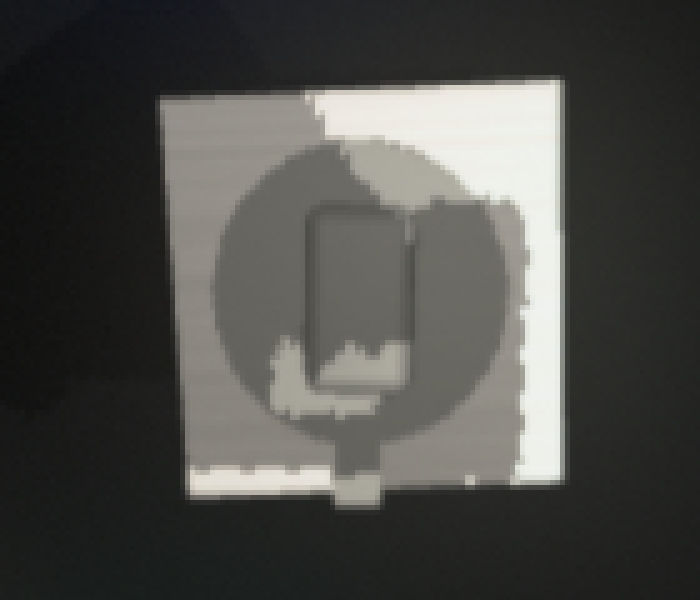

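View pics/w2.png

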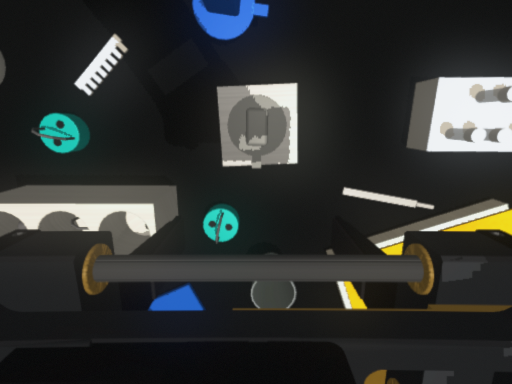

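Run:
```python
from h import *
np.set_printoptions(precision=1,suppress=True)
c=[np.array(a,float) for a in np.load('w2.npy',allow_pickle=True)]
W=lambda u,v:(185+u/5-.4,67+v/5-.4)
print('guard',atz(c,W(361,290),105),'tabend',atz(c,W(357,507),102))
A=[atz(c,W(*p),100) for p in((160,97),(563,79),(565,484),(188,497))];print('plate',A,np.mean(A,0))
B=[atz(c,W(*p),163) for p in((314,210),(405,210),(405,385),(316,385))];print('handle',B,np.mean(B,0))
t=cal('top');s=cal('scene')
print(tri([ray(c,(257.2,124.8)),ray(s,(390,177)),ray(t,(93,199))]))
print('yaw tool',np.degrees(env.state()['tcp_rot'][2]))
```

```text
guard [493.2 304.9 105. ] tabend [548.4 293.2 102. ]
plate [array([437.9, 264.3, 100. ]), array([452.7, 363.9, 100. ]), array([553.1, 349.1, 100. ]), array([537.6, 249. , 100. ])] [495.3 306.6 100. ]
handle [array([474.2, 298.5, 163. ]), array([477.9, 317.5, 163. ]), array([513.9, 310.9, 163. ]), array([510.3, 291.7, 163. ])] [494.1 304.6 163. ]
(array([496. , 304.2,  97.4]), [np.float64(2.6223397439855556), np.float64(0.07371154335646392), np.float64(2.664501504304533)])
yaw tool 169.0298404183467
```

Emit:
drive_tool(commands=[{"dx":-32,"dy":5,"dz":-10,"yaw":0},{"dx":-31,"dy":5,"dz":-20,"yaw":0},{"dx":0,"dy":0,"dz":-40,"yaw":0},{"dx":0,"dy":0,"dz":-30,"yaw":0},{"dx":0,"dy":0,"dz":0,"yaw":0}], grip=1.0)

```text
t: 4.85
eef_pos: [493.1, 302.5, 200.0]
tcp_rot: [-3.137, -0.006, 2.95]
ft_force: [0.5, -0.2, 0.0]
opening: 1.002
```

Emit:
drive_tool(commands=[{"dx":0,"dy":0,"dz":0,"yaw":0},{"dx":0,"dy":0,"dz":0,"yaw":0}], grip=1.0)

```text
t: 5.02
eef_pos: [496.1, 304.1, 206.3]
tcp_rot: [3.14, 0.002, 2.95]
ft_force: [-0.3, -0.3, 0.2]
opening: 0.999
```

Run:
```python
from h import *
np.set_printoptions(precision=2,suppress=True)
c=cal('wrist');im=shot('wrist','w3.png')
print(env.state())
```

```text
{'t': 5.0667, 'joints': array([ 0.44,  0.44,  1.68,  0.  ,  1.02, -0.94]), 'qvel': array([ 0.  , -0.  ,  0.  ,  0.  , -0.01,  0.  ]), 'tau': array([ -0.04, -55.16, -24.05,   0.02,   0.1 ,   0.  ]), 'eef_pos': array([496.15, 304.25, 206.67]), 'tcp_rot': array([3.14, 0.  , 2.95]), 'ft_force': array([0.26, 0.61, 0.12]), 'moment': array([ 0.04, -0.06,  0.02]), 'opening': 0.9966839857219275}
```

View pics/w3.png

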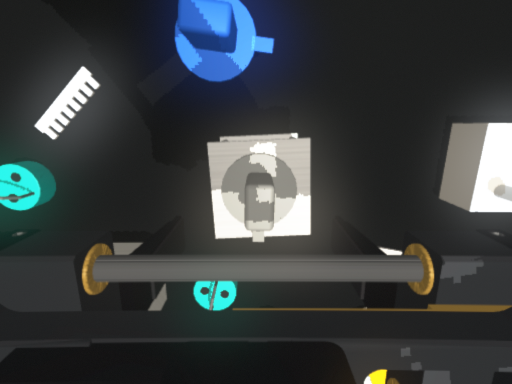

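Run:
```python
from h import *
np.set_printoptions(precision=1,suppress=True)
c=cal('wrist')
print(proj(c,[[496.1,304.2,163],[496.1,304.2,105],[494.3,304.6,163],[494.3,304.6,105]]))
for n,p,z in (('guard',(259,188),105),('h',(249,182),163),('h',(272,182),163),('mid low',(247,226),163),('mid',(272,228),163)): print(n,atz(c,p,z))
im=cv2.imread('pics/w3.png');cv2.imwrite('pics/w3z.png',cv2.resize(im[120:250,190:330],None,fx=5,fy=5,interpolation=3))
```

```text
[[259.1 210.7]
 [258.7 192.4]
 [259.1 208.5]
 [258.7 190.6]]
guard [491.7 305.4 105. ]
h [471.6 300.9 163. ]
h [475.  318.5 163. ]
mid low [507.1 292.1 163. ]
mid [512.6 311.7 163. ]
```

View pics/w3z.png

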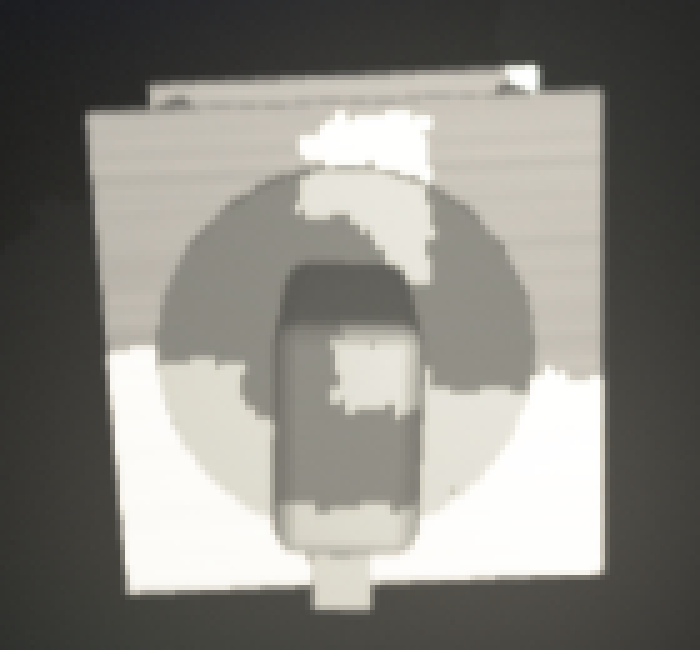

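Emit:
drive_tool(commands=[{"dx":-2,"dy":0,"dz":-30,"yaw":0},{"dx":0,"dy":0,"dz":-30,"yaw":0},{"dx":0,"dy":0,"dz":-23,"yaw":0},{"dx":0,"dy":0,"dz":-9,"yaw":0},{"dx":0,"dy":0,"dz":0,"yaw":0}], grip=1.0)

```text
t: 5.48
eef_pos: [493.0, 304.1, 112.2]
tcp_rot: [-3.141, -0.001, 2.951]
ft_force: [0.5, 0.2, 0.3]
opening: 0.998
```

Emit:
drive_tool(commands=[{"dx":0,"dy":0,"dz":0,"yaw":0},{"dx":0,"dy":0,"dz":0,"yaw":0},{"dx":0,"dy":0,"dz":0,"yaw":0}], grip=1.0)

```text
t: 5.73
eef_pos: [493.6, 304.6, 114.4]
tcp_rot: [3.14, 0.002, 2.952]
ft_force: [-0.0, 0.5, -0.6]
opening: 0.999
```

Emit:
drive_tool(commands=[{"dx":0,"dy":0,"dz":0,"yaw":0},{"dx":0,"dy":0,"dz":0,"yaw":0},{"dx":0,"dy":0,"dz":0,"yaw":0},{"dx":0,"dy":0,"dz":0,"yaw":0},{"dx":0,"dy":0,"dz":0,"yaw":0}], grip=0.0)

```text
t: 6.15
eef_pos: [492.9, 304.3, 112.7]
tcp_rot: [3.141, 0.0, 2.952]
ft_force: [0.2, -0.2, -0.1]
opening: 0.709
```

Emit:
drive_tool(commands=[{"dx":0,"dy":0,"dz":0,"yaw":0},{"dx":0,"dy":0,"dz":0,"yaw":0},{"dx":0,"dy":0,"dz":0,"yaw":0},{"dx":0,"dy":0,"dz":0,"yaw":0},{"dx":0,"dy":0,"dz":0,"yaw":0}], grip=0.0)

```text
t: 6.57
eef_pos: [492.8, 304.3, 112.6]
tcp_rot: [3.142, -0.0, 2.952]
ft_force: [0.2, 0.0, 0.5]
opening: 0.357
```

Emit:
drive_tool(commands=[{"dx":0,"dy":0,"dz":0,"yaw":0},{"dx":0,"dy":0,"dz":0,"yaw":0},{"dx":0,"dy":0,"dz":0,"yaw":0},{"dx":0,"dy":0,"dz":0,"yaw":0},{"dx":0,"dy":0,"dz":0,"yaw":0}], grip=0.0)

```text
t: 6.98
eef_pos: [492.9, 304.3, 112.7]
tcp_rot: [3.141, 0.0, 2.952]
ft_force: [-0.1, 0.9, -0.5]
opening: 0.249
```

Emit:
drive_tool(commands=[{"dx":0,"dy":0,"dz":5,"yaw":0},{"dx":0,"dy":0,"dz":15,"yaw":0},{"dx":0,"dy":0,"dz":25,"yaw":0},{"dx":0,"dy":0,"dz":25,"yaw":0},{"dx":0,"dy":0,"dz":25,"yaw":0}], grip=0.0)

```text
t: 7.4
eef_pos: [492.6, 304.2, 208.9]
tcp_rot: [-3.141, -0.0, 2.952]
ft_force: [0.9, 0.7, -0.8]
opening: 0.251
```

Emit:
drive_tool(commands=[{"dx":0,"dy":0,"dz":25,"yaw":0},{"dx":0,"dy":0,"dz":15,"yaw":0},{"dx":0,"dy":0,"dz":0,"yaw":0}], grip=0.0)

```text
t: 7.65
eef_pos: [493.7, 304.7, 251.2]
tcp_rot: [3.138, 0.004, 2.952]
ft_force: [0.2, -0.5, -1.1]
opening: 0.251
```

Run:
```python
from h import *
np.set_printoptions(precision=2,suppress=True)
shot('scene','s4.png'); print(env.state())
im=cv2.imread('pics/s4.png');cv2.imwrite('pics/s4z.png',cv2.resize(im[60:240,310:450],None,fx=3.3,fy=3.3,interpolation=3))
```

```text
{'t': 7.7, 'joints': array([ 0.44,  0.39,  1.63,  0.  ,  1.12, -0.94]), 'qvel': array([-0.  ,  0.04,  0.04,  0.  , -0.03,  0.  ]), 'tau': array([  0.05, -58.2 , -28.47,   0.02,   0.47,   0.  ]), 'eef_pos': array([493.11, 304.4 , 248.99]), 'tcp_rot': array([3.14, 0.  , 2.95]), 'ft_force': array([-0.47, -0.4 , -1.01]), 'moment': array([ 0.02, -0.02,  0.01]), 'opening': 0.2473097995842115}
```

View pics/s4z.png

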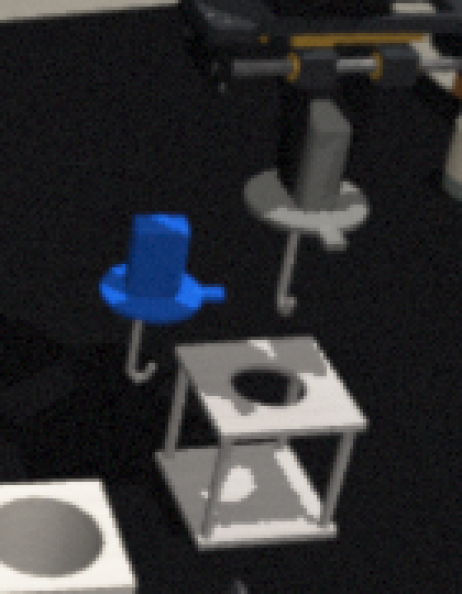

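Emit:
drive_tool(commands=[{"dx":7,"dy":-28,"dz":0,"yaw":-1.2},{"dx":8,"dy":-28,"dz":0,"yaw":-1.2},{"dx":8,"dy":-28,"dz":0,"yaw":-1.2},{"dx":8,"dy":-28,"dz":0,"yaw":-1.2},{"dx":8,"dy":-28,"dz":0,"yaw":-1.2}], grip=0.0)

```text
t: 8.12
eef_pos: [531.4, 162.9, 246.0]
tcp_rot: [-3.14, -0.002, 2.846]
ft_force: [0.7, 0.9, -0.4]
opening: 0.25
```

Emit:
drive_tool(commands=[{"dx":8,"dy":-28,"dz":0,"yaw":-1.2},{"dx":8,"dy":-28,"dz":0,"yaw":-1.1},{"dx":8,"dy":-28,"dz":0,"yaw":-1.1},{"dx":8,"dy":-28,"dz":0,"yaw":-1.1},{"dx":6,"dy":-27,"dz":0,"yaw":-1.1}], grip=0.0)

```text
t: 8.53
eef_pos: [569.6, 23.8, 246.0]
tcp_rot: [-3.141, -0.002, 2.748]
ft_force: [0.5, 0.3, -1.6]
opening: 0.249
```

Emit:
drive_tool(commands=[{"dx":0,"dy":0,"dz":0,"yaw":0},{"dx":0,"dy":0,"dz":0,"yaw":0},{"dx":0,"dy":0,"dz":0,"yaw":0}], grip=0.0)

```text
t: 8.78
eef_pos: [569.3, 25.5, 246.5]
tcp_rot: [-3.141, -0.002, 2.749]
ft_force: [0.6, 0.3, -0.8]
opening: 0.247
```

Run:
```python
from h import *
np.set_printoptions(precision=3,suppress=True)
print(env.state()['eef_pos'],env.state()['tcp_rot'])
a=shot('scene','s5.png');b=shot('top','t5.png');shot('wrist','w5.png'); print(env.state())
x=cv2.resize(a[100:260,210:360,::-1],None,fx=3.5,fy=3.5,interpolation=3);cv2.imwrite('pics/s5z.png',x)
```

```text
[569.339  25.544 246.509] [-3.141 -0.002  2.749]
{'t': 8.9333, 'joints': array([-0.07 ,  0.381,  1.653,  0.   ,  1.108, -1.25 ]), 'qvel': array([ 0.001, -0.002, -0.004, -0.001,  0.002, -0.003]), 'tau': array([ -0.444, -54.29 , -26.353,  -0.016,   0.082,   0.004]), 'eef_pos': array([569.516,  26.247, 247.308]), 'tcp_rot': array([-3.142, -0.001,  2.75 ]), 'ft_force': array([-0.35 ,  0.563, -1.688]), 'moment': array([-0.002, -0.012,  0.013]), 'opening': 0.25165872703641673}
```

View pics/s5z.png

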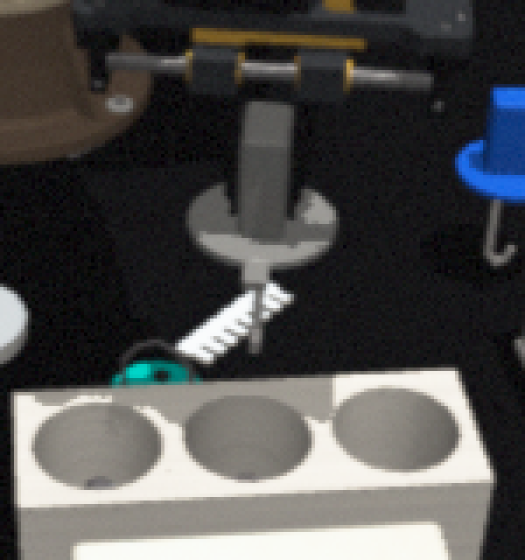

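View pics/w5.png

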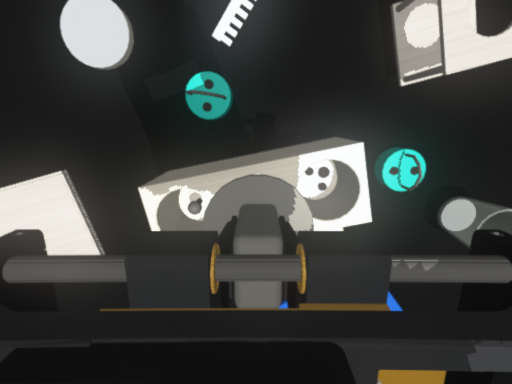

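Run:
```python
from h import *
np.set_printoptions(precision=1,suppress=True)
s=cal('scene'); o=np.array([570.4,25.5]);u=np.array([.923,-.384])
print([proj(s,[*(o+u*x),234+z])[0] for x,z in((0,-80),(10,-66),(-6,-40))], 'bar at px', proj(s,[*(o+u*38),236])[0])
print(proj(s,[[588.7,15.7,110]]))
```

```text
[array([283. , 198.9]), array([282.9, 196.4]), array([284.1, 180. ])] bar at px [283.4 175.7]
[[280.1 223.5]]
```

Emit:
drive_tool(commands=[{"dx":1,"dy":-1,"dz":-20,"yaw":0},{"dx":0,"dy":0,"dz":-20,"yaw":0},{"dx":0,"dy":0,"dz":-20,"yaw":0},{"dx":0,"dy":0,"dz":-15,"yaw":0},{"dx":0,"dy":0,"dz":-5,"yaw":0}], grip=0.0)

```text
t: 9.35
eef_pos: [569.8, 25.2, 165.5]
tcp_rot: [-3.141, -0.003, 2.75]
ft_force: [-0.2, 0.5, -1.4]
opening: 0.255
```

Emit:
drive_tool(commands=[{"dx":0,"dy":0,"dz":-10,"yaw":0},{"dx":0,"dy":0,"dz":-9,"yaw":0},{"dx":0,"dy":0,"dz":0,"yaw":0},{"dx":0,"dy":0,"dz":0,"yaw":0},{"dx":0,"dy":0,"dz":0,"yaw":0}], grip=0.0)

```text
t: 9.77
eef_pos: [571.1, 24.3, 149.2]
tcp_rot: [3.141, 0.001, 2.749]
ft_force: [-0.2, -0.1, -1.1]
opening: 0.255
```

Emit:
drive_tool(commands=[{"dx":0,"dy":0,"dz":-2,"yaw":0},{"dx":5,"dy":-2,"dz":0,"yaw":0},{"dx":5,"dy":-2,"dz":0,"yaw":0},{"dx":5,"dy":-2,"dz":0,"yaw":0},{"dx":3,"dy":-1.2,"dz":0,"yaw":0}], grip=0.0)

```text
t: 10.18
eef_pos: [589.8, 16.7, 146.8]
tcp_rot: [3.141, 0.001, 2.749]
ft_force: [0.8, -0.2, -1.3]
opening: 0.251
```

Emit:
drive_tool(commands=[{"dx":1,"dy":-0.4,"dz":0,"yaw":0},{"dx":0,"dy":0,"dz":0,"yaw":0},{"dx":0,"dy":0,"dz":0,"yaw":0}], grip=0.0)

```text
t: 10.43
eef_pos: [589.8, 16.7, 146.6]
tcp_rot: [3.142, -0.0, 2.749]
ft_force: [-0.8, -0.2, -1.5]
opening: 0.249
```

Emit:
drive_tool(commands=[{"dx":0,"dy":0,"dz":6,"yaw":0},{"dx":0,"dy":0,"dz":6,"yaw":0},{"dx":0,"dy":0,"dz":6,"yaw":0},{"dx":0,"dy":0,"dz":4,"yaw":0},{"dx":0,"dy":0,"dz":2,"yaw":0}], grip=0.0)

```text
t: 10.85
eef_pos: [590.0, 16.7, 171.6]
tcp_rot: [3.141, 0.001, 2.749]
ft_force: [-0.2, -0.4, -2.8]
opening: 0.251
```

Emit:
drive_tool(commands=[{"dx":0,"dy":0,"dz":2,"yaw":0},{"dx":0,"dy":0,"dz":2,"yaw":0},{"dx":0,"dy":0,"dz":0,"yaw":0}], grip=0.0)

```text
t: 11.1
eef_pos: [589.9, 16.7, 174.9]
tcp_rot: [3.141, 0.0, 2.749]
ft_force: [0.6, -0.0, -2.7]
opening: 0.252
```

Run:
```python
from h import *
np.set_printoptions(precision=3,suppress=True)
a=shot('scene','s6.png');print(env.state())
x=cv2.resize(a[130:280,210:360,::-1],None,fx=3.7,fy=3.7,interpolation=3);cv2.imwrite('pics/s6z.png',x)
```

```text
{'t': 11.15, 'joints': array([-0.084,  0.484,  1.693,  0.   ,  0.965, -1.262]), 'qvel': array([ 0.001,  0.004,  0.003,  0.   , -0.001,  0.002]), 'tau': array([  0.015, -60.462, -24.515,  -0.009,   0.134,   0.   ]), 'eef_pos': array([589.851,  16.715, 174.721]), 'tcp_rot': array([3.141, 0.   , 2.749]), 'ft_force': array([-0.587,  0.497, -2.952]), 'moment': array([-0.023, -0.03 ,  0.023]), 'opening': 0.25144046191308467}
```

View pics/s6z.png

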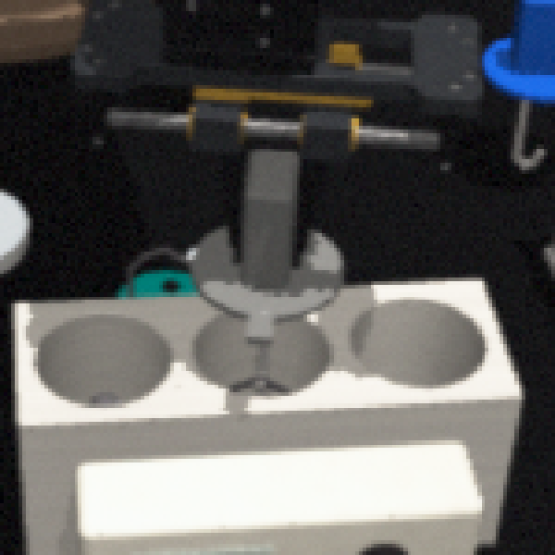

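Emit:
drive_tool(commands=[{"dx":0,"dy":0,"dz":6,"yaw":0},{"dx":0,"dy":0,"dz":10,"yaw":0},{"dx":0,"dy":0,"dz":12,"yaw":0},{"dx":0,"dy":0,"dz":12,"yaw":0},{"dx":0,"dy":0,"dz":12,"yaw":0}], grip=0.0)

```text
t: 11.57
eef_pos: [589.9, 16.7, 228.1]
tcp_rot: [3.141, 0.0, 2.749]
ft_force: [-0.2, 0.5, -3.1]
opening: 0.249
```

Emit:
drive_tool(commands=[{"dx":0,"dy":0,"dz":12,"yaw":0},{"dx":0,"dy":0,"dz":12,"yaw":0},{"dx":0,"dy":0,"dz":12,"yaw":0},{"dx":0,"dy":0,"dz":12,"yaw":0},{"dx":0,"dy":0,"dz":10,"yaw":0}], grip=0.0)

```text
t: 11.98
eef_pos: [589.9, 16.7, 286.4]
tcp_rot: [3.141, 0.001, 2.749]
ft_force: [-0.2, 0.7, -3.1]
opening: 0.253
```

Emit:
drive_tool(commands=[{"dx":0,"dy":0,"dz":6,"yaw":0},{"dx":0,"dy":0,"dz":3,"yaw":0},{"dx":0,"dy":0,"dz":0,"yaw":0},{"dx":0,"dy":0,"dz":0,"yaw":0}], grip=0.0)

```text
t: 12.32
eef_pos: [589.7, 16.7, 293.3]
tcp_rot: [-3.142, -0.001, 2.749]
ft_force: [-0.1, 0.6, -2.6]
opening: 0.253
```

Run:
```python
from h import *
np.set_printoptions(precision=3,suppress=True)
a=shot('scene','s7.png');print(env.state())
x=cv2.resize(a[60:280,180:400,::-1],None,fx=2.7,fy=2.7,interpolation=3);cv2.imwrite('pics/s7z.png',x)
```

```text
{'t': 12.3667, 'joints': array([-0.084,  0.373,  1.54 ,  0.   ,  1.23 , -1.262]), 'qvel': array([-0.002,  0.003,  0.001, -0.001, -0.   ,  0.   ]), 'tau': array([  0.02 , -57.616, -29.316,  -0.01 ,   0.096,   0.   ]), 'eef_pos': array([589.65 ,  16.715, 293.052]), 'tcp_rot': array([-3.141, -0.001,  2.749]), 'ft_force': array([-0.055,  0.473, -3.179]), 'moment': array([ 0.047, -0.008,  0.051]), 'opening': 0.2524831510664649}
```

View pics/s7z.png

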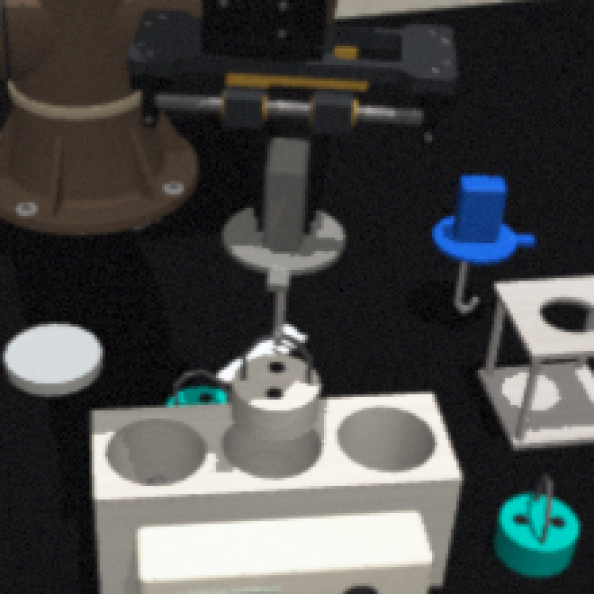

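Run:
```python
from h import *
np.set_printoptions(precision=1,suppress=True)
for n,q in(('top',None),('scene',None)):
    c=cal(n); im=cv2.imread('pics/'+n+'0.png'); g=cv2.cvtColor(im,6)
    x0,x1,y0,y1=(330,450,130,240) if n=='top' else (40,170,225,320)
    m=(g>90).astype(np.uint8)*0; m[y0:y1,x0:x1]=(g[y0:y1,x0:x1]>90)
    cs=max(cv2.findContours(m,0,1)[0],key=cv2.contourArea)
    r=cv2.approxPolyDP(cv2.convexHull(cs),6,True).reshape(-1,2)
    A=np.array([atz(c,p,12) for p in r]); print(n,r.tolist(),A,(A.max(0)+A.min(0))/2)
    P=proj(c,[[527,-321,5]]);print(P)
```

```text
top [[359, 151], [423, 157], [424, 221], [355, 215]] [[ 611.  -257.5   12. ]
 [ 593.1 -403.1   12. ]
 [ 446.4 -388.    12. ]
 [ 463.7 -236.1   12. ]] [ 528.7 -319.6   12. ]
[[388.9 186.8]]
scene [[147, 242], [146, 298], [68, 307], [76, 248]] [[ 466.9 -237.2   12. ]
 [ 617.9 -255.2   12. ]
 [ 602.1 -399.3   12. ]
 [ 445.6 -385.    12. ]] [ 531.8 -318.2   12. ]
[[109.  272.4]]
```

Emit:
drive_tool(commands=[{"dx":-0.7,"dy":-4,"dz":0,"yaw":0},{"dx":-1.5,"dy":-8,"dz":0,"yaw":0},{"dx":-2.2,"dy":-12,"dz":0,"yaw":0},{"dx":-2.9,"dy":-16,"dz":0,"yaw":0},{"dx":-3.6,"dy":-20,"dz":0,"yaw":0}], grip=0.0)

```text
t: 12.78
eef_pos: [578.6, -44.3, 293.5]
tcp_rot: [-3.142, -0.0, 2.75]
ft_force: [0.7, 0.8, -3.2]
opening: 0.253
```

Emit:
drive_tool(commands=[{"dx":-4,"dy":-21.6,"dz":0,"yaw":0},{"dx":-4,"dy":-21.6,"dz":0,"yaw":0},{"dx":-4,"dy":-21.6,"dz":0,"yaw":0},{"dx":-4,"dy":-21.6,"dz":0,"yaw":0},{"dx":-4,"dy":-21.6,"dz":0,"yaw":0}], grip=0.0)

```text
t: 13.2
eef_pos: [558.1, -153.4, 293.6]
tcp_rot: [-3.141, -0.0, 2.749]
ft_force: [1.1, -0.3, -3.8]
opening: 0.25
```

Emit:
drive_tool(commands=[{"dx":-4,"dy":-21.6,"dz":0,"yaw":0},{"dx":-4,"dy":-21.6,"dz":0,"yaw":0},{"dx":-4,"dy":-21.6,"dz":0,"yaw":0},{"dx":-4,"dy":-21.6,"dz":0,"yaw":0},{"dx":-4,"dy":-21.6,"dz":0,"yaw":0}], grip=0.0)

```text
t: 13.62
eef_pos: [537.9, -261.4, 293.5]
tcp_rot: [-3.142, -0.0, 2.748]
ft_force: [-0.3, -0.6, -2.7]
opening: 0.254
```

Emit:
drive_tool(commands=[{"dx":-3.6,"dy":-20,"dz":-3,"yaw":0},{"dx":-2.9,"dy":-16,"dz":-6,"yaw":0},{"dx":-2.2,"dy":-12,"dz":-10,"yaw":0},{"dx":-1.5,"dy":-8,"dz":-12,"yaw":0},{"dx":-0.7,"dy":-4,"dz":-12,"yaw":0}], grip=0.0)

```text
t: 14.03
eef_pos: [527.5, -320.2, 249.0]
tcp_rot: [3.141, -0.001, 2.748]
ft_force: [-0.4, 0.3, -3.0]
opening: 0.253
```

Emit:
drive_tool(commands=[{"dx":0,"dy":0,"dz":-12,"yaw":0},{"dx":0,"dy":0,"dz":-12,"yaw":0},{"dx":0,"dy":0,"dz":-10,"yaw":0},{"dx":0,"dy":0,"dz":-6,"yaw":0},{"dx":0,"dy":0,"dz":-3,"yaw":0}], grip=0.0)

```text
t: 14.45
eef_pos: [527.9, -318.7, 206.3]
tcp_rot: [3.141, -0.002, 2.75]
ft_force: [0.4, -0.3, -2.4]
opening: 0.251
```

Run:
```python
from h import *
np.set_printoptions(precision=3,suppress=True)
a=shot('scene','s8.png');b=shot('top','t8.png');print(env.state())
x=cv2.resize(a[140:330,30:220,::-1],None,fx=2.8,fy=2.8,interpolation=3);cv2.imwrite('pics/s8z.png',x)
```

```text
{'t': 14.55, 'joints': array([-0.65 ,  0.487,  1.588,  0.   ,  1.067, -1.829]), 'qvel': array([-0.002, -0.014, -0.017,  0.002,  0.012, -0.001]), 'tau': array([  0.014, -61.485, -25.874,  -0.045,  -0.086,   0.   ]), 'eef_pos': array([ 528.11 , -318.971,  207.191]), 'tcp_rot': array([ 3.141, -0.001,  2.75 ]), 'ft_force': array([-0.685,  0.002, -3.49 ]), 'moment': array([0.058, 0.069, 0.005]), 'opening': 0.25350291456039714}
```

View pics/s8z.png

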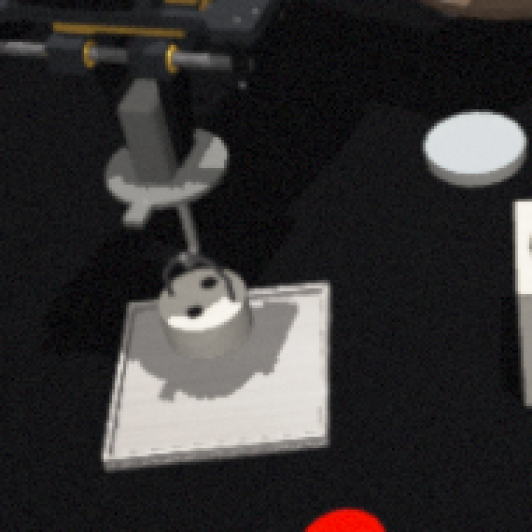

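Run:
```python
from h import *
np.set_printoptions(precision=1,suppress=True)
s=cal('scene');t=cal('top'); o=np.array([529.,-319.3]);u=np.array([.924,-.382]);H=194.5
pts=[[*(o+u*x),H+z] for x,z in((0,63),(0,5),(-6,-5),(-6,-70),(0,-72),(0,-112),(0,-142))]
print((proj(s,pts)-[30,140])*2.8)
im=cv2.imread('pics/t8.png')
for p in proj(t,pts): cv2.circle(im,tuple(int(a) for a in p),1,(0,0,255),-1)
cv2.imwrite('pics/t8z.png',cv2.resize(im[100:260,320:512],None,fx=3.5,fy=3.5))
```

```text
[[144.7  85.9]
 [165.  161.4]
 [172.  167.7]
 [192.6 243.7]
 [189.9 252. ]
 [202.  295.2]
 [210.6 326. ]]
```

View pics/t8z.png

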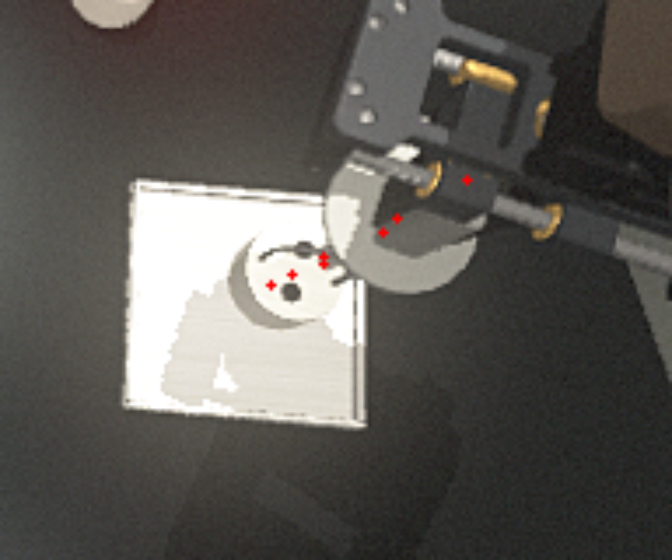

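Emit:
drive_tool(commands=[{"dx":0,"dy":0,"dz":-8,"yaw":0},{"dx":0,"dy":0,"dz":-10,"yaw":0},{"dx":0,"dy":0,"dz":-10,"yaw":0},{"dx":0,"dy":0,"dz":-7,"yaw":0},{"dx":0,"dy":0,"dz":-3,"yaw":0}], grip=0.0)

```text
t: 14.97
eef_pos: [527.6, -319.0, 168.0]
tcp_rot: [3.141, -0.002, 2.749]
ft_force: [-0.2, -0.2, -3.0]
opening: 0.252
```

Emit:
drive_tool(commands=[{"dx":0,"dy":0,"dz":0,"yaw":0},{"dx":0,"dy":0,"dz":0,"yaw":0},{"dx":0,"dy":0,"dz":-2,"yaw":0},{"dx":0,"dy":0,"dz":-2,"yaw":0},{"dx":0,"dy":0,"dz":-2,"yaw":0}], grip=0.0)

```text
t: 15.38
eef_pos: [528.1, -319.4, 163.8]
tcp_rot: [-3.142, 0.001, 2.749]
ft_force: [0.2, -0.4, -2.6]
opening: 0.253
```

Emit:
drive_tool(commands=[{"dx":0,"dy":0,"dz":-2,"yaw":0},{"dx":0,"dy":0,"dz":-2,"yaw":0},{"dx":0,"dy":0,"dz":-2,"yaw":0},{"dx":0,"dy":0,"dz":-2,"yaw":0},{"dx":0,"dy":0,"dz":-2,"yaw":0}], grip=0.0)

```text
t: 15.8
eef_pos: [528.2, -319.4, 153.6]
tcp_rot: [-3.142, 0.0, 2.749]
ft_force: [-1.1, -0.9, -1.8]
opening: 0.248
```

Emit:
drive_tool(commands=[{"dx":0,"dy":0,"dz":-2,"yaw":0},{"dx":0,"dy":0,"dz":-2,"yaw":0},{"dx":0,"dy":0,"dz":-2,"yaw":0},{"dx":0,"dy":0,"dz":0,"yaw":0},{"dx":0,"dy":0,"dz":0,"yaw":0}], grip=0.0)

```text
t: 16.22
eef_pos: [528.1, -319.3, 147.6]
tcp_rot: [3.141, -0.0, 2.749]
ft_force: [-0.3, -0.2, -0.6]
opening: 0.257
```

Run:
```python
from h import *
np.set_printoptions(precision=3,suppress=True)
a=shot('scene','s9.png');b=shot('top','t9.png');print(env.state())
x=cv2.resize(a[170:310,50:190,::-1],None,fx=4,fy=4,interpolation=3);
y=cv2.resize(b[130:240,330:500,::-1],None,fx=4,fy=4,interpolation=3)
cv2.imwrite('pics/s9z.png',x);cv2.imwrite('pics/t9z.png',y)
```

```text
{'t': 16.3167, 'joints': array([-0.651,  0.551,  1.651,  0.   ,  0.94 , -1.829]), 'qvel': array([-0.001,  0.   , -0.001,  0.001,  0.002, -0.001]), 'tau': array([ -0.003, -62.745, -23.21 ,  -0.045,   0.067,   0.   ]), 'eef_pos': array([ 528.104, -319.324,  147.754]), 'tcp_rot': array([3.142, 0.   , 2.749]), 'ft_force': array([ 0.448, -0.819, -1.587]), 'moment': array([0.002, 0.011, 0.021]), 'opening': 0.24605797401042026}
```

View pics/s9z.png

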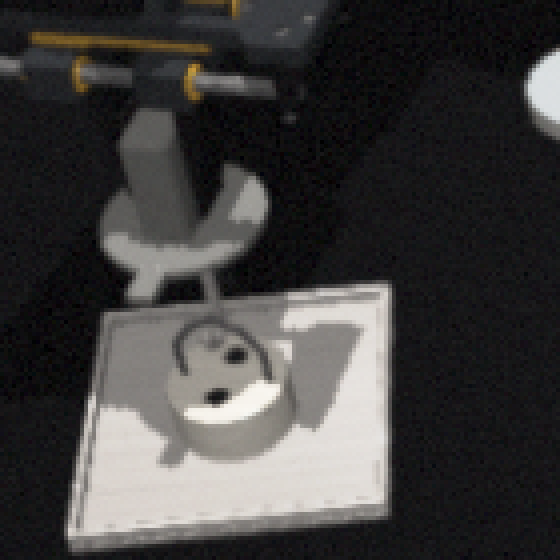

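View pics/t9z.png

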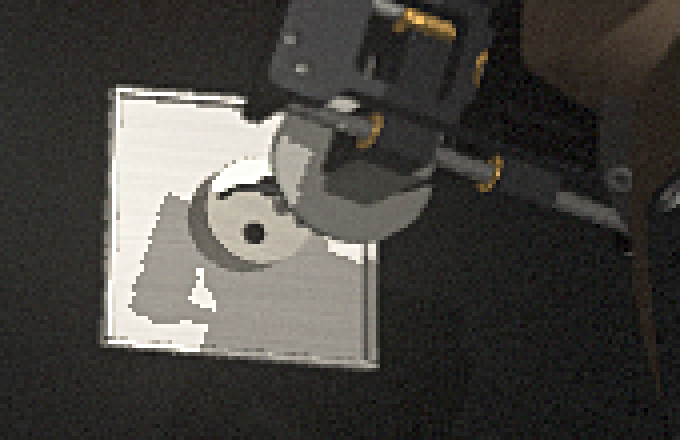

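Run:
```python
from h import *
np.set_printoptions(precision=1,suppress=True)
s=cal('scene')
S=lambda u,v:(50+u/4-.4,170+v/4-.4)
h,g=[atz(s,S(*p),35) for p in((237,355),(217,397))];d=g-h;print(h,g,(h+g)/2,np.degrees(np.arctan2(d[1],d[0])))
print(atz(s,S(218,322),75))
```

```text
[ 518.1 -315.1   35. ] [ 544.2 -326.    35. ] [ 531.1 -320.6   35. ] -22.51317698287866
[ 534.7 -317.3   75. ]
```

Emit:
drive_tool(commands=[{"dx":0,"dy":0,"dz":-4,"yaw":0},{"dx":0,"dy":0,"dz":0,"yaw":0},{"dx":-4,"dy":1.7,"dz":0,"yaw":0},{"dx":-5,"dy":2,"dz":0,"yaw":0},{"dx":-5,"dy":2,"dz":0,"yaw":0}], grip=0.0)

```text
t: 16.73
eef_pos: [513.5, -313.3, 143.6]
tcp_rot: [3.141, -0.0, 2.749]
ft_force: [0.2, -0.1, -1.2]
opening: 0.251
```

Emit:
drive_tool(commands=[{"dx":-6,"dy":2.5,"dz":0,"yaw":0},{"dx":-5,"dy":2,"dz":0,"yaw":0},{"dx":0,"dy":0,"dz":0,"yaw":0}], grip=0.0)

```text
t: 16.98
eef_pos: [502.0, -308.6, 143.9]
tcp_rot: [3.141, -0.0, 2.749]
ft_force: [-0.1, -0.8, 0.4]
opening: 0.254
```

Run:
```python
from h import *
np.set_printoptions(precision=3,suppress=True)
a=shot('scene','s10.png');print(env.state())
x=cv2.resize(a[170:310,50:190,::-1],None,fx=4,fy=4,interpolation=3);
cv2.imwrite('pics/s10z.png',x)
```

```text
{'t': 17.0333, 'joints': array([-0.663,  0.52 ,  1.724,  0.   ,  0.897, -1.841]), 'qvel': array([ 0.003,  0.009, -0.02 ,  0.001,  0.001,  0.003]), 'tau': array([ -0.072, -60.277, -21.602,  -0.054,   0.064,  -0.029]), 'eef_pos': array([ 502.607, -308.932,  143.947]), 'tcp_rot': array([3.142, 0.   , 2.749]), 'ft_force': array([ 0.367, -0.376, -1.076]), 'moment': array([-0.063, -0.021,  0.001]), 'opening': 0.2480256618376808}
```

View pics/s10z.png

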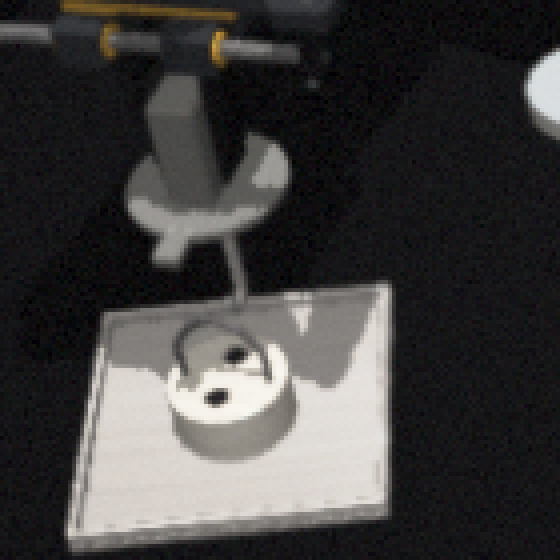

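Emit:
drive_tool(commands=[{"dx":0,"dy":0,"dz":15,"yaw":0},{"dx":0,"dy":0,"dz":25,"yaw":0},{"dx":0,"dy":0,"dz":30,"yaw":0},{"dx":0,"dy":0,"dz":30,"yaw":0},{"dx":0,"dy":10,"dz":11,"yaw":0}], grip=0.0)

```text
t: 17.45
eef_pos: [504.0, -300.7, 258.6]
tcp_rot: [-3.14, 0.006, 2.748]
ft_force: [-0.2, -0.4, -1.0]
opening: 0.254
```

Emit:
drive_tool(commands=[{"dx":0,"dy":20,"dz":0,"yaw":0},{"dx":0,"dy":30,"dz":0,"yaw":0},{"dx":0,"dy":34,"dz":0,"yaw":1},{"dx":0,"dy":34,"dz":0,"yaw":1},{"dx":0,"dy":34,"dz":0,"yaw":1}], grip=0.0)

```text
t: 17.87
eef_pos: [502.4, -145.1, 253.9]
tcp_rot: [3.141, -0.001, 2.802]
ft_force: [0.4, 0.1, -0.9]
opening: 0.25
```

Emit:
drive_tool(commands=[{"dx":-1,"dy":34,"dz":0,"yaw":1},{"dx":-1,"dy":34,"dz":0,"yaw":1},{"dx":-1,"dy":34,"dz":0,"yaw":1},{"dx":-1,"dy":34,"dz":0,"yaw":1},{"dx":-1,"dy":34,"dz":0,"yaw":1}], grip=0.0)

```text
t: 18.28
eef_pos: [497.3, 25.0, 254.1]
tcp_rot: [3.141, -0.0, 2.89]
ft_force: [0.1, -0.2, -0.7]
opening: 0.251
```

Emit:
drive_tool(commands=[{"dx":-1,"dy":34,"dz":0,"yaw":1},{"dx":-1,"dy":34,"dz":0,"yaw":1},{"dx":-1,"dy":34,"dz":0,"yaw":1},{"dx":0,"dy":34,"dz":0,"yaw":0.6},{"dx":0,"dy":34,"dz":0,"yaw":0}], grip=0.0)

```text
t: 18.7
eef_pos: [494.1, 195.0, 254.1]
tcp_rot: [-3.142, -0.0, 2.952]
ft_force: [0.3, -0.4, -0.5]
opening: 0.249
```

Emit:
drive_tool(commands=[{"dx":0,"dy":30,"dz":0,"yaw":0},{"dx":0,"dy":20,"dz":0,"yaw":0},{"dx":0,"dy":10,"dz":0,"yaw":0},{"dx":0,"dy":0,"dz":0,"yaw":0},{"dx":0,"dy":0,"dz":0,"yaw":0}], grip=0.0)

```text
t: 19.12
eef_pos: [494.7, 252.7, 254.2]
tcp_rot: [-3.141, -0.001, 2.952]
ft_force: [0.3, -0.5, -0.6]
opening: 0.254
```

Emit:
drive_tool(commands=[{"dx":-0.5,"dy":20,"dz":0,"yaw":0},{"dx":0,"dy":20,"dz":0,"yaw":0},{"dx":0,"dy":12.8,"dz":0,"yaw":0},{"dx":0,"dy":0,"dz":0,"yaw":0},{"dx":0,"dy":0,"dz":-20,"yaw":0}], grip=0.0)

```text
t: 19.53
eef_pos: [495.8, 305.7, 237.3]
tcp_rot: [3.139, 0.004, 2.952]
ft_force: [0.3, -0.7, -0.8]
opening: 0.252
```

Emit:
drive_tool(commands=[{"dx":0,"dy":0,"dz":-15,"yaw":0},{"dx":0,"dy":0,"dz":0,"yaw":0},{"dx":0,"dy":0,"dz":0,"yaw":0}], grip=0.0)

```text
t: 19.78
eef_pos: [494.6, 304.7, 219.5]
tcp_rot: [-3.141, -0.001, 2.951]
ft_force: [0.8, -0.4, -1.9]
opening: 0.251
```

Run:
```python
from h import *
np.set_printoptions(precision=1,suppress=True)
a=shot('scene','s11.png');st=env.state();print(st['eef_pos'],st['tcp_rot'],st['ft_force'])
s=cal('scene');o=st['eef_pos'][:2]+[1,-.2];u=np.array([.981,-.191]);H=st['eef_pos'][2]-12.7
P=proj(s,[[*(o+u*x),H+z] for x,z in((0,63),(-6,-5),(-6,-70),(0,-77),(10,-66))]+[[495.5,306,100]])
x=cv2.resize(a[90:250,310:450,::-1],None,fx=3.7,fy=3.7,interpolation=3)
for p in P: q=(p-[310,90]+.5)*3.7; cv2.circle(x,(int(q[0]),int(q[1])),3,(0,0,255),-1)
cv2.imwrite('pics/s11z.png',x)
```

```text
[494.9 305.  220.2] [3.1 0.  3. ] [ 1.4  1.1 -1.3]
```

View pics/s11z.png

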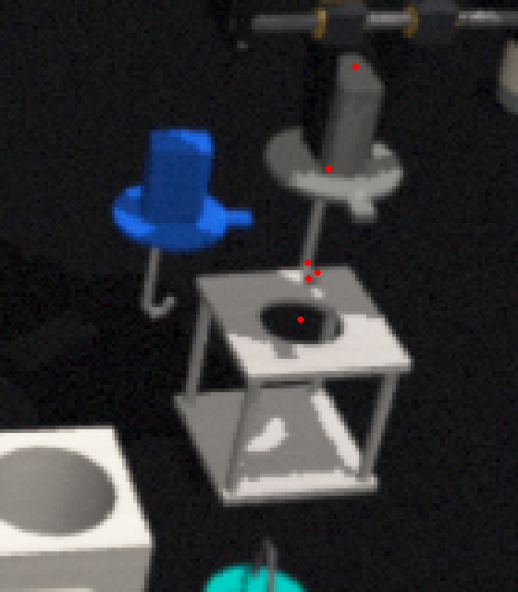

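Emit:
drive_tool(commands=[{"dx":-0.5,"dy":0.5,"dz":-15,"yaw":0},{"dx":0,"dy":0,"dz":-22,"yaw":0},{"dx":0,"dy":0,"dz":-22,"yaw":0},{"dx":0,"dy":0,"dz":-22,"yaw":0},{"dx":0,"dy":0,"dz":-12,"yaw":0}], grip=0.0)

```text
t: 20.25
eef_pos: [494.0, 305.7, 125.8]
tcp_rot: [-3.141, -0.0, 2.951]
ft_force: [0.5, 1.0, -1.5]
opening: 0.248
```

Emit:
drive_tool(commands=[{"dx":0,"dy":0,"dz":-6,"yaw":0},{"dx":0,"dy":0,"dz":-3,"yaw":0},{"dx":0,"dy":0,"dz":-2,"yaw":0},{"dx":0,"dy":0,"dz":-1.5,"yaw":0},{"dx":0,"dy":0,"dz":0,"yaw":0}], grip=0.0)

```text
t: 20.67
eef_pos: [494.4, 306.3, 114.9]
tcp_rot: [3.141, 0.001, 2.952]
ft_force: [0.1, 0.4, -1.3]
opening: 0.255
```

Emit:
drive_tool(commands=[{"dx":0,"dy":0,"dz":0,"yaw":0},{"dx":0,"dy":0,"dz":0,"yaw":0}], grip=0.0)

```text
t: 20.83
eef_pos: [494.3, 306.3, 114.7]
tcp_rot: [3.141, 0.001, 2.952]
ft_force: [0.2, -0.7, -1.0]
opening: 0.251
```

Two more mm to contact.

Emit:
drive_tool(commands=[{"dx":0,"dy":0,"dz":-1,"yaw":0},{"dx":0,"dy":0,"dz":-1,"yaw":0},{"dx":0,"dy":0,"dz":0,"yaw":0},{"dx":0,"dy":0,"dz":0,"yaw":0}], grip=0.0)

```text
t: 21.17
eef_pos: [494.2, 306.3, 112.6]
tcp_rot: [3.141, 0.001, 2.952]
ft_force: [-0.5, 0.1, 5.5]
opening: 0.25
```

Emit:
drive_tool(commands=[{"dx":0,"dy":0,"dz":0,"yaw":0},{"dx":0,"dy":0,"dz":0,"yaw":0},{"dx":0,"dy":0,"dz":0,"yaw":0},{"dx":0,"dy":0,"dz":0,"yaw":0},{"dx":0,"dy":0,"dz":0,"yaw":0}], grip=1.0)

```text
t: 21.58
eef_pos: [494.0, 306.2, 112.0]
tcp_rot: [3.142, -0.0, 2.952]
ft_force: [-0.3, -0.0, 0.1]
opening: 0.542
```

Emit:
drive_tool(commands=[{"dx":0,"dy":0,"dz":0,"yaw":0},{"dx":0,"dy":0,"dz":0,"yaw":0},{"dx":0,"dy":0,"dz":0,"yaw":0},{"dx":0,"dy":0,"dz":0,"yaw":0},{"dx":0,"dy":0,"dz":0,"yaw":0}], grip=1.0)

```text
t: 22.0
eef_pos: [494.1, 306.2, 112.2]
tcp_rot: [3.141, 0.0, 2.952]
ft_force: [0.9, 0.4, -0.3]
opening: 0.899
```

Emit:
drive_tool(commands=[{"dx":0,"dy":0,"dz":10,"yaw":0},{"dx":0,"dy":0,"dz":20,"yaw":0},{"dx":0,"dy":0,"dz":30,"yaw":0},{"dx":0,"dy":0,"dz":30,"yaw":0},{"dx":0,"dy":0,"dz":30,"yaw":0}], grip=1.0)

```text
t: 22.42
eef_pos: [493.8, 306.1, 234.3]
tcp_rot: [3.141, 0.0, 2.952]
ft_force: [-0.1, 0.1, 0.3]
opening: 1.003
```

Emit:
drive_tool(commands=[{"dx":10,"dy":0,"dz":30,"yaw":0},{"dx":20,"dy":0,"dz":20,"yaw":0},{"dx":20,"dy":0,"dz":10,"yaw":0},{"dx":0,"dy":0,"dz":0,"yaw":0},{"dx":0,"dy":0,"dz":0,"yaw":0}], grip=1.0)

```text
t: 22.83
eef_pos: [544.2, 306.0, 292.7]
tcp_rot: [3.141, 0.001, 2.951]
ft_force: [-1.7, 0.2, -0.9]
opening: 1.003
```

Run:
```python
from h import *
np.set_printoptions(precision=1,suppress=True)
c=cal('wrist');w=shot('wrist','w12.png');a=shot('scene','s12.png');st=env.state();print(st)
p=env.place_of('hook','wrist');p2=env.place_of('hook','scene');print([(q['pixel'],q['conf']) for q in p+p2])
print(atz(c,p[0]['pixel'],100), proj(c,[[495.5,306,100]]),proj(cal('scene'),[[495.5,306,100]]))
cv2.imwrite('pics/f12.png',np.hstack([cv2.resize(a[130:260,330:440,::-1],(400,473)),cv2.resize(a[210:310,60:160,::-1],(400,400),interpolation=3)[:473].__class__ and cv2.copyMakeBorder(cv2.resize(a[210:310,60:160,::-1],(400,400)),0,73,0,0,0)]))
```

```text
{'t': 22.9333, 'joints': array([ 0.4,  0.4,  1.5,  0. ,  1.3, -1. ]), 'qvel': array([ 0.,  0.,  0., -0., -0., -0.]), 'tau': array([ -0.4, -59.7, -29. ,   0. ,   0.1,  -0. ]), 'eef_pos': array([543.1, 306. , 291.6]), 'tcp_rot': array([-3.1, -0. ,  3. ]), 'ft_force': array([ 0.2,  0.3, -1.3]), 'moment': array([ 0. ,  0.1, -0. ]), 'opening': 0.9989955117464747}
[([249.0, 140.3], 0.96), ([218.5, 11.9], 0.86), ([386.9, 177.7], 0.65), ([353.9, 147.5], 0.65)]
[497.6 302.7 100. ] [[251.2 138.2]] [[390.8 175.8]]
```

View pics/f12.png

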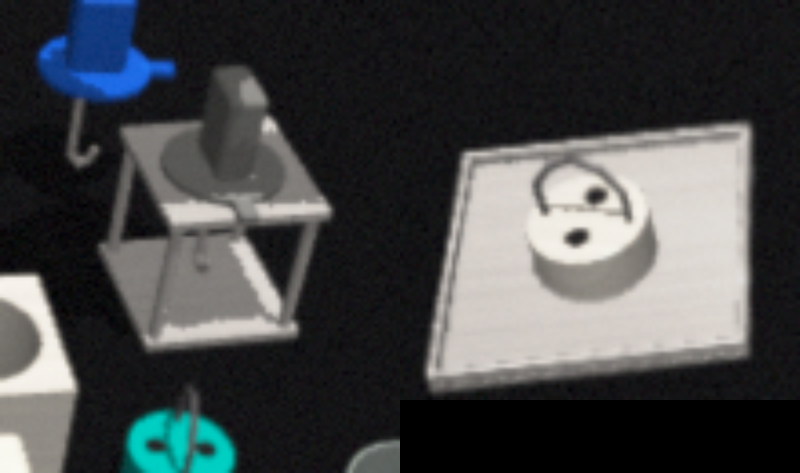

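View pics/w12.png

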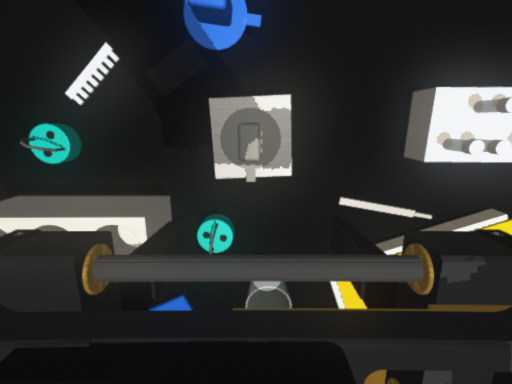

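```bash
python3 -c "
from cell import env
print(env.job_done(),env.state()['t'])"
```

```text
the job is handed in; nothing more can be done
the job is handed in; nothing more can be done
```

I took the hook from its stand, caught the loop of the insert in the middle bore and drew it straight up. I set it down near the middle of the tray, unhooked it and hung the hook back in its stand. The job was handed in at about 23 s; it reports no verdict.

**Insert:** After I backed the hook out, the scene picture showed it upright and free, and it looked unchanged in the last one. The holes in its top, measured just before unhooking, put its centre within about 3 mm of the tray's. No force peak showed in the readings at set-down (3 N or less).

**Hook:** The last pictures show it upright with the guard on the plate. The wrist force rose to about 5.5 N as the guard met the plate. The network's point puts the hook about 4 mm from the hole's centre, against 18 mm allowed.

**Robot:** The gripper was open and drawn clear, about 50 mm to the side and with the fingertips about 290 mm above the bench.

**What disagreed:**
- The first move call was refused as invalid input because its rows left out the yaw.
- The tray centre differed by about 3 mm between the top and scene views. A rough estimate from the wrist camera was about 8 mm off the top view in y; I did not use it because a corner was cut off.
- The network put the hook's height at about 97 mm, against 100 mm in the text.

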